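# Fetch the tent scorer from its lift-and-slide box and hang it on the rail

## Robot

A 6-joint arm with a two-finger parallel gripper is mounted at the origin on the work surface. World frame = base frame: x ahead of the robot, y to its left, z up, the work surface at z = 0. Lengths are in mm, angles in rad, forces in N, time in s.
With the tool pointing down it reaches from about 400 to 925 mm from the base axis. Payload 12.5 kg.
Tool frame: the origin (TCP) lies at the centre of the arm's flange, where the gripper is bolted on; the fingertips stand 190 mm ahead of it and the grasp point (between the pads) lies 171 mm ahead of it; z points along the fingers, y is the line along which they close (so a half turn about z gives the same grasp; the last joint's range is limited). The gripper opens to 95 mm and grips with 3 to 60 N. Pads are 20 mm wide; open, the fingers measure 119 mm over their backs; the gripper's body (75 mm by 180 mm) begins 59 mm behind the grasp point.
Start: joints at [-1.434, 0.491, 1.559, -0, 1.092, -0.106], TCP at [150.283, -606.663, 404.761] pointing down, gripper open.
Joint ranges: [-3.1, 3.1], [-0.84, 2.19], [0.05, 2.79], [-1.13, 4.28], [0.06, 2.93], [-2.69, 2.69]. Speed limits (rad/s): [2.22, 2.22, 2.79, 3.14, 3.14, 3.14].

## Interface

Orientations are given as [roll, pitch, yaw] about the fixed x, y, z axes, in that order (R = Rz(yaw) Ry(pitch) Rx(roll)).
In Python, from cell import env, read_camera, search_frame, cut_out gives the robot as it stands. The module is installed in compiled form; this text tells all that it offers.
- The arm moves only by the tool move_arm, never from a script. Its argument "commands" is a list of rows, each a list of 3 entries, a list of its own where there are three numbers: the shift along the world's x, y, z normalised to -1 to 1, where 1 is 0.03 m, then the turn about the world's z normalised to -1 to 1, where 1 is 0.08 rad, then the opening, from -1 (shut) to 1 (fully open), so that 0 is half open. A call has 1 to 20 rows; each row shifts and turns the commanded pose from where the row before left it; what a row does not reach is not made up. A row lasts 1/12 s, in which the tool goes at most 41.7 mm and 7.16 degrees, less where a joint would pass 70% of its speed; a pose out of reach is approached as far as the arm can. A call with a number of a shift or a turn outside -1 to 1 is refused whole. A call with a gripper value outside its range is refused whole. The fingers move at their own pace and stop on an object; the grip force is fixed at half the most. Time passes only in rows, so rows that do not move let the fingers close. It gives the time, the measured TCP pose, the force, the opening and the grip force at its end, in the units of the state.
- env.state(): the state, without advancing time (a new reading comes with each control period).
- read_camera(name): name is "side" or "top" or "wrist"; returns a dict with "image" (384x512x3 uint8, red, green, blue), "fx", "fy", "cx", "cy" (pixels), "rvec" (rotation vector, rad) and "tvec" (3), from world to camera coordinates, as OpenCV has them. Camera axes: x right, y down, z forward; pixel columns grow to the right and rows downward; lengths in mm; the calibration is good to about 2 mm. A picture is of the moment at which its call begins. There is no depth.
- env.job_done(): hands the job in; it is judged then, once.
Trained networks look in a picture, given as the dict that the camera call returned (one of the last four; its "shot" number tells which), for a name from the list of things; names that differ only in an ending like _2 or _b are one class to them, and where a whole thing is asked for, a point or a joint stands for the part that bears it (a point fixed in the world has none). Each returns a list of dicts, best first, with "confidence" (0 to 1); they miss things now and then, are a little off and sometimes report something else, mostly with a low value. They report only what shows in the picture. A call takes as long as a camera call.
- search_frame(thing, picture): "at" ([column, row] in pixels, amid what is visible of it).
- cut_out(thing, picture): "region" (384x512 bool, what is visible of it) and "at" ([column, row] in pixels, amid what is visible of it).
The state is a dict: "t": time; "joints": joint angles; "qvel": joint speeds; "tau": joint torques, N m; "eef_pos": TCP position; "tcp_rot": TCP orientation; "ft_force": force on the tool from outside, world axes, zero at the start; "moment": the same for the moment, N m; "opening": opening from 0.0 (shut) to 1.0 (fully open); "grip_force": force on a finger pad.
Only numpy, scipy, OpenCV 4.12 (cv2) and the standard library are available. Lean on these libraries where they do the work, as an engineer would, in place of code of your own. Each camera call takes 0.05 s, during which the arm holds its last target. There are 200 camera calls.

## Task

Take hold of the knob on the clear lid of the wooden box, lift the lid over the bumps that block it, slide it all the way to the other end of the box and let it down again. Then take the wooden tent-shaped scorer out of the box and hang it astride the steel bar of the little rail, about midway along, and let go. Leave the bowl, the cube and the white checker where they are.

Things in the scene. Friction and masses are not known exactly. Their poses are not given: they have to be found in the camera images.
- game_box: Fixed plywood box, 116 (x) x 262 (y) x 106 mm (z), 156 wide over the lid's guides; origin at the centre of its underside. Open compartment in its -y half: inner x -52..52, y -125..-9, floor z 6, rim z 106. The +y half has a flat closed top flush with the rim. On a steel track outside each long wall (to x = +-68) stands a square steel bump at y -2..8, top at z 101 mm.
- lid_slide (a joint): Lid travel along the box's +y, m: 0 (to 0.002 at the start) = over the compartment, 0.134 = home at the other end (hard stops). Friction about 1 N. Two feet at the lid's leading edge strike the bumps after 3 mm of travel while the lid is down. Past 0.025 the feet are beyond the bumps and the lid can be let down and slid on.
- lid_lift (a joint): Height of the lid above its seat, m: 0 = resting down, 0.020 = upper stop. More than 0.009 lets the feet pass over the bumps. Lid with knob 0.25 kg, no spring: it falls back by its weight when released.
- lid_knob (a point): Centre of the top face of the lid's knob, an upright black bar 14 mm thick (y), 44 long (x), 24 tall, on the middle of the clear lid (136 x 128 x 6 mm). Axes as the box; moves with the lid. With the lid down the knob top is 136 mm above the shelf, the lid's upper face 112 mm.
- score_tent: Loose wooden tent-shaped scorer, about 0.07 kg, standing in the compartment, ridge roughly along the box's y. Two 4 mm panels, 80 mm long (y), 75 down the slope, 25 deg from vertical, open below, 70 mm across the feet (x). Origin at the centre of its underside, z up, y along the ridge. Grip tab on the ridge: 12 mm thick (x), 30 long (y), from z 68, just above the panels, to z 94.
- tent_ridge (a point): Point of the scorer where the inner faces of its two panels meet, midway along the ridge, 68 mm above its origin; axes as the scorer.
- hang_rail_mid (a point): Middle of the rail's fixed horizontal steel bar, on its centre line, 130 mm above the shelf; y along the bar. Bar 10 mm in diameter, 220 mm between its posts (14 mm thick, feet 70 mm in diameter). With the scorer hung astride, tent_ridge is 12 mm above this line and the scorer's origin 56 mm below it.
- bowl: Bystander: loose stainless steel bowl, 100 mm across, 45 mm tall; origin under its centre.
- doubling_cube: Bystander: loose clear acrylic cube, 30 mm; origin under its centre.
- checker: Bystander: loose white checker, 38 mm across, 10 mm thick; origin under its centre.

How it is judged:
By the outcome, as a careful person would: the job done as asked, in the order asked, and still so for the second after the job is handed in, with the robot touching nothing.
It also fails if it takes over 58 s, if anything falls off the work surface, if the arm or the gripper's body presses on something with over 40 N, if the wrist force passes 120 N, or if a joint passes its speed limit or range.

## Working session

There is one attempt and no reset: what is moved stays moved. The work goes in short steps, Python scripts to look and compute and a tool call to move; the robot and the scene stay as the last step left them, time stands still between calls to the robot, and variables do not carry over. Pictures are saved under pics/ and viewed, at most 10 in all, crops included, and the job is handed in when it is done.

Besides the shell and the picture viewer there is one more tool, called after "Emit:" as name([rows], argument=value, ...), one row to a line, values as JSON. move_arm: Moves the arm, as the interface text tells. Its arguments: {"type":"object","properties":{"commands":{"type":"array","items":{"type":"array"}}},"required":["commands"]}

```bash
mkdir -p pics; cat > h.py <<'E'
import numpy as np, cv2
from cell import env, read_camera, search_frame, cut_out
def ray(p,uv):
    R=cv2.Rodrigues(np.array(p["rvec"],float))[0]; t=np.array(p["tvec"],float).reshape(3)
    d=R.T@np.array([(uv[0]-p["cx"])/p["fx"],(uv[1]-p["cy"])/p["fy"],1.]); return -R.T@t,d
def at_z(p,uv,z):
    c,d=ray(p,uv); return c+d*(z-c[2])/d[2]
def proj(p,X):
    K=np.array([[p["fx"],0,p["cx"]],[0,p["fy"],p["cy"]],[0,0,1.]])
    return cv2.projectPoints(np.array(X,float).reshape(-1,1,3),np.array(p["rvec"],float),np.array(p["tvec"],float),K,None)[0].reshape(-1,2)
def tri(obs):
    A=np.zeros((3,3));b=np.zeros(3)
    for p,uv in obs:
        c,d=ray(p,uv);d/=np.linalg.norm(d);M=np.eye(3)-np.outer(d,d);A+=M;b+=M@c
    return np.linalg.solve(A,b)
def save(p,n): cv2.imwrite("pics/"+n,cv2.cvtColor(p["image"],cv2.COLOR_RGB2BGR))
E
python3 - <<'E'
from h import *
s=env.state();print({k:np.round(v,3) for k,v in s.items()})
T=read_camera("top");S=read_camera("side")
both=np.hstack([T["image"],S["image"]]); save(T,"t0.png");save(S,"s0.png")
for n in ["lid_knob","game_box","score_tent","hang_rail_mid","bowl","doubling_cube","checker"]:
    for l,p in (("T",T),("S",S)):
        try:
            r=search_frame(n,p)[:2]; print(n,l,[(np.round(q["at"]),round(q["confidence"],2)) for q in r])
        except Exception as e: print(n,l,e)
for l,p in (("T",T),("S",S)): print(l,ray(p,(256,192)))
E
```

```text
{'t': np.float64(0.0), 'joints': array([-1.434,  0.492,  1.559, -0.   ,  1.092, -0.106]), 'qvel': array([ 0.001, -0.002, -0.   , -0.001, -0.001,  0.002]), 'tau': array([ 2.0000e-03, -6.1263e+01, -2.5818e+01,  6.9000e-02,  4.8000e-02,
       -0.0000e+00]), 'eef_pos': array([ 150.277, -606.621,  404.182]), 'tcp_rot': array([-3.141, -0.   ,  0.243]), 'ft_force': array([-0.022,  0.503,  0.286]), 'moment': array([ 0.045,  0.013, -0.035]), 'grip_force': np.float64(0.0), 'opening': np.float64(1.002)}
lid_knob T [(array([181., 268.]), 0.56)]
lid_knob S [(array([297., 278.]), 0.96)]
game_box T [(array([155., 259.]), 0.63)]
game_box S [(array([272., 311.]), 0.86)]
score_tent T []
score_tent S []
hang_rail_mid T [(array([350., 236.]), 0.6), (array([260., 131.]), 0.4)]
hang_rail_mid S [(array([328., 160.]), 0.82)]
bowl T [(array([167., 136.]), 0.81)]
bowl S [(array([150., 255.]), 0.96)]
doubling_cube T [(array([259., 131.]), 0.5)]
doubling_cube S [(array([196., 185.]), 0.48)]
checker T [(array([297., 143.]), 0.59)]
checker S [(array([225., 166.]), 0.63)]
T (array([ 546.28679048,  -37.66244599, 1024.18194194]), array([ 1.03696740e-01, -5.82166544e-06, -9.94623188e-01]))
S (array([435.8596973 , 448.23291444, 765.82720733]), array([ 0.23383378, -0.56074226, -0.79451626]))
```

View pics/t0.png

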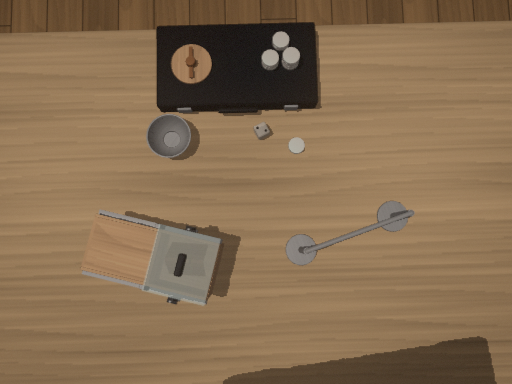

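View pics/s0.png

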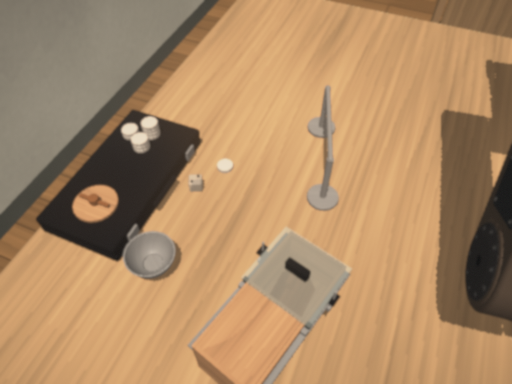

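The top view shows the box with its closed half at the left (+y) and its lid and knob at (180,265). The rail runs from (305,250) to (411,213). The side view shows the knob at (297,268) and the bar from (329,160) to (327,88). Next I'll measure more finely.

```bash
python3 - <<'E'
from h import *
T=read_camera("top");S=read_camera("side")
obs=[]
for l,p in (("T",T),("S",S)):
    img=p["image"].astype(int)
    u0=(180,265) if l=="T" else (297,268)
    m=(img.sum(2)<130).astype(np.uint8)
    n,lab,st,ce=cv2.connectedComponentsWithStats(m)
    i=min(range(1,n),key=lambda k:np.hypot(*(ce[k]-u0))+(1e3 if st[k,4]<20 else 0))
    ys,xs=np.where(lab==i); r=cv2.minAreaRect(np.c_[xs,ys].astype(np.float32))
    print(l,ce[i],st[i],r)
    b=cv2.boxPoints(r); g=np.array([at_z(p,q,130)[:2] for q in b]); print("rect at z130",np.round(g,1))
    print("center z136",at_z(p,ce[i],136),"z124",at_z(p,ce[i],124)); obs.append((p,ce[i]))
print("tri",tri(obs))
fT=[at_z(T,q,0) for q in((301.5,250),(392.5,216))]; fS=[at_z(S,q,0) for q in((323,197),(321,127))]
print("feet",np.round(fT,1),np.round(fS,1))
for p,(a,b) in((T,((305,250),(411,213))),(S,((330,160),(327,88)))):
    print("bar z130",np.round([at_z(p,a,130),at_z(p,b,130)],1))
for p,n,(x,y,w,h) in((T,"t1.png",(70,200,165,110)),(S,"s1.png",(180,70,200,314))):
    pass
c=cv2.resize(T["image"][200:310,75:235],None,fx=5,fy=5,interpolation=cv2.INTER_CUBIC);save({"image":c},"t1.png")
a=cv2.resize(T["image"][195:275,280:420],None,fx=5,fy=5,interpolation=cv2.INTER_CUBIC);save({"image":a},"t2.png")
E
```

```text
T [181.57407407 265.38888889] [176 254  10  22  54] ((180.8701934814453, 264.9452819824219), (4.817707061767578, 21.818653106689453), 13.392496109008789)
rect at z130 [[480.8 122.7]
 [521.7 112.4]
 [519.2 103.3]
 [478.5 113.5]]
center z136 [499.42435952 110.62053902 136.        ] z124 [498.79121315 112.62395266 124.        ]
S [297.87209302 270.50581395] [287 262  21  18 172] ((297.3846435546875, 269.923095703125), (23.852108001708984, 8.320503234863281), 33.690067291259766)
rect at z130 [[519.2 122.7]
 [516.6 107.8]
 [478.8 117.7]
 [481.7 132.2]]
center z136 [497.24824305 123.96171221 136.        ] z124 [498.41786948 117.78342334 124.        ]
tri [498.76880798 113.92678544 116.67089837]
feet [[ 519.2 -136.5    0. ]
 [ 590.2 -345.7    0. ]] [[ 519.4 -137.5    0. ]
 [ 590.5 -347.3    0. ]]
bar z130 [[ 522.5 -130.9  130. ]
 [ 589.6 -343.6  130. ]]
bar z130 [[ 519.9 -130.5  130. ]
 [ 590.1 -339.   130. ]]
```

View pics/t1.png

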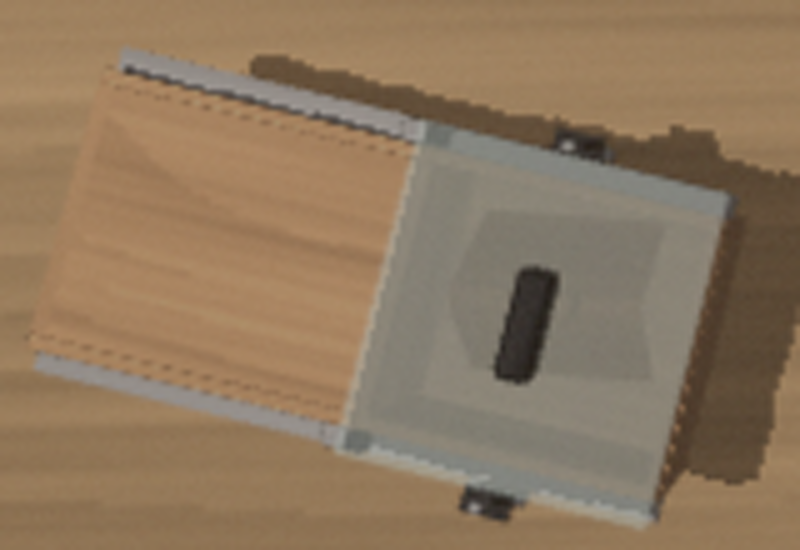

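View pics/t2.png

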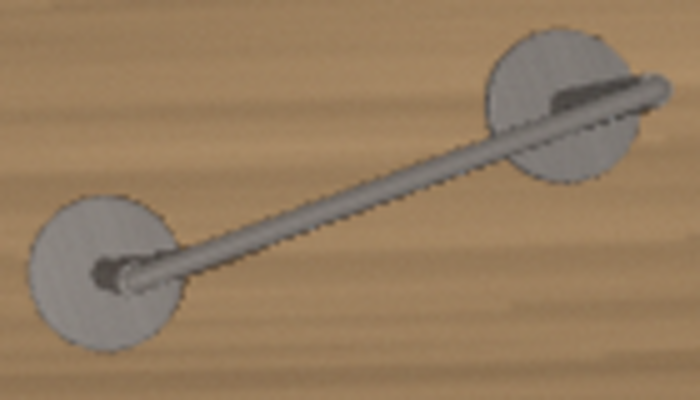

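The crop shows the lid corners at crop pixels (425,125), (733,197), (640,525) and (338,450), with the knob near (526,325). The tent's shadow shape shows through the lid. The rail feet are centred near (105,273) and (563,105). I'll fit the box pose to the corners.

```bash
python3 - <<'E'
from h import *
from scipy.optimize import least_squares
T=read_camera("top");S=read_camera("side")
px=np.array([(422,122),(733,197),(642,525),(338,450),(105,70),(30,350)])/5.-.4+np.array([75,200])
X=np.array([(68,-3,112),(68,-131,112),(-68,-131,112),(-68,-3,112),(58,131,106),(-58,131,106)],float)
def W(q,X):
    c,s=np.cos(q[2]),np.sin(q[2]);X=np.atleast_2d(X)
    return np.c_[q[0]+c*X[:,0]-s*X[:,1],q[1]+s*X[:,0]+c*X[:,1],X[:,2]]
f=lambda q:(proj(T,W(q,X))-px).ravel()
r=least_squares(f,[515,180,-.25],x_scale=[100,100,1]);q=r.x
print(q,np.round(r.fun,1))
k=W(q,(0,-67,136));print("knob",k,proj(T,k),proj(S,k), "knob yaw", q[2])
print("knob base",proj(T,W(q,(0,-67,112))),proj(S,W(q,(0,-67,112))))
for nm,p,Y in (("S corners",S,X),):
    print(np.round(proj(p,W(q,Y))))
E
```

```text
[ 5.17773799e+02  1.78855991e+02 -2.62110669e-01] [ 0.5 -0.4 -0.  -0.5  1.6  1.1 -0.2  0.7 -0.6 -0.6 -1.2 -0.4]
knob [[500.41277883 114.14436166 136.        ]] [[179.75462436 264.92389824]] [[298.05005433 264.77680751]] knob yaw -0.2621106687567166
knob base [[181.80561532 264.24024209]] [[296.89597435 271.59720857]]
[[241. 276.]
 [286. 225.]
 [352. 267.]
 [310. 326.]
 [190. 345.]
 [251. 397.]]
```

Emit:
move_arm([
  [[0.95, 0.9, 0], -0.5, 1],
  [[0.95, 0.9, 0], -0.5, 1],
  [[0.95, 0.9, 0], -0.5, 1],
  [[0.95, 0.9, 0], -0.5, 1],
  [[0.95, 0.9, 0], -0.5, 1],
  [[0.95, 0.9, 0], -0.5, 1],
  [[0.95, 0.9, 0], -0.5, 1],
  [[0.95, 0.9, 0], -0.5, 1],
  [[0.95, 0.9, 0], -0.5, 1],
  [[0.95, 0.9, 0], -0.5, 1],
  [[0.95, 0.9, 0], -0.5, 1],
  [[0.95, 0.9, 0], -0.5, 1],
  [[0, 1, 0], -0.3, 1],
  [[0, 1, 0], 0, 1],
  [[0, 1, 0], 0, 1],
  [[0, 1, 0], 0, 1],
  [[0, 1, 0], 0, 1],
  [[0, 1, 0], 0, 1],
  [[0, 1, 0], 0, 1],
  [[0, 1, 0], 0, 1],
])

```text
t: 2.67
eef_pos: [492.0, -41.3, 404.9]
tcp_rot: [3.142, -0.0, -0.261]
ft_force: [0.3, -0.6, 0.3]
opening: 0.996
grip_force: 0.0
```

Emit:
move_arm([
  [[0, 1, 0], 0, 1],
  [[0, 1, 0], 0, 1],
  [[0, 1, 0], 0, 1],
  [[0, 0.8, 0], 0, 1],
  [[0, 0.4, 0], 0, 1],
  [[0, 0, 0], 0, 1],
  [[0, 0, 0], 0, 1],
])

```text
t: 3.25
eef_pos: [492.3, 83.3, 404.8]
tcp_rot: [3.141, -0.0, -0.26]
ft_force: [0.0, -0.2, 0.5]
opening: 1.001
grip_force: 0.0
```

```bash
python3 - <<'E'
from h import *
p=read_camera("wrist");save(p,"w0.png")
print(ray(p,(256,192)))
for n in ("lid_knob","game_box","score_tent"): print(n,[(np.round(q["at"],1),q["confidence"],np.round(at_z(p,q["at"],136),1)) for q in search_frame(n,p)[:2]])
m=(p["image"].astype(int).sum(2)<130).astype(np.uint8)
n,lab,st,ce=cv2.connectedComponentsWithStats(m)
for i in range(1,n):
    if st[i,4]>150: 
        r=cv2.minAreaRect(np.argwhere(lab==i)[:,::-1].astype(np.float32)); print(st[i],r,np.round([at_z(p,b,136)[:2] for b in cv2.boxPoints(r)],1).tolist())
print("pred",proj(p,[(500.4,114.1,136),(500.4,114.1,112)]))
E
```

```text
(array([564.95002196,  62.96227395, 384.16188409]), array([-0.26009884,  0.05844729, -0.9638712 ]))
lid_knob [(array([153.1, 181.9]), 0.24, array([528.6, 159.1, 136. ]))]
game_box [(array([152. , 180.4]), 0.69, array([530.1, 159.5, 136. ]))]
score_tent []
[205 170  18  52 789] ((213.5, 195.5), (51.0, 17.0), 90.0) [[527.2, 114.0], [523.5, 100.4], [480.3, 113.2], [484.1, 127.5]]
[    0   220   512   164 49342] ((255.5, 301.5), (163.0, 511.0), 90.0) [[530.7, 299.1], [416.7, -129.4], [234.5, -122.7], [369.1, 383.1]]
pred [[214.29959709 199.86202858]
 [217.45350489 192.32662804]]
```

View pics/w0.png

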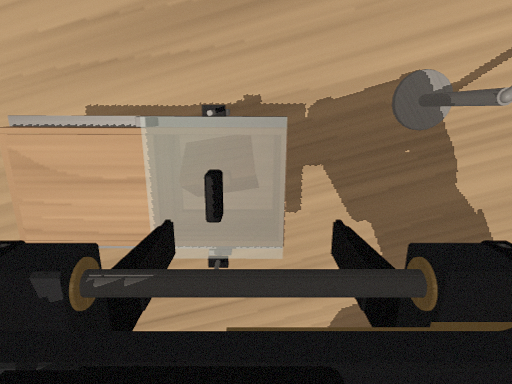

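The wrist picture shows the box square to the gripper, the knob at (213,195), and the tent under the lid at about (222,165). The knob is near (501,114), so I'll descend and grip it.

Emit:
move_arm([
  [[0.15, 0.5, 0], 0, 1],
  [[0.15, 0.54, -0.3], 0, 1],
  [[0, 0, -0.8], 0, 1],
  [[0, 0, -0.8], 0, 1],
  [[0, 0, -0.7], 0, 1],
  [[0, 0, -0.5], 0, 1],
  [[0, 0, -0.23], 0, 1],
  [[0, 0, 0], 0, 0],
  [[0, 0, 0], 0, -0.6],
  [[0, 0, 0], 0, -1],
  [[0, 0, 0], 0, -1],
  [[0, 0, 0], 0, -1],
  [[0, 0, 0], 0, -1],
  [[0, 0, 0], 0, -1],
])

```text
t: 4.62
eef_pos: [501.3, 114.5, 305.2]
tcp_rot: [-3.141, -0.001, -0.261]
ft_force: [0.5, -0.3, 0.1]
opening: 0.568
grip_force: 0.0
```

Emit:
move_arm([
  [[0, 0, 0], 0, -1],
  [[0, 0, 0], 0, -1],
  [[0, 0, 0], 0, -1],
  [[0, 0, 0], 0, -1],
  [[0, 0, 0], 0, -1],
  [[0, 0, 0], 0, -1],
  [[0, 0, 0], 0, -1],
  [[0, 0, 0], 0, -1],
])

```text
t: 5.28
eef_pos: [501.3, 114.6, 304.8]
tcp_rot: [-3.141, 0.0, -0.261]
ft_force: [1.0, 2.1, -0.7]
opening: 0.146
grip_force: 30.0
```

Emit:
move_arm([
  [[0, 0, 0.2], 0, -1],
  [[0, 0, 0.27], 0, -1],
  [[0, 0, 0], 0, -1],
  [[0, 0, 0], 0, -1],
])

```text
t: 5.62
eef_pos: [501.2, 114.6, 319.6]
tcp_rot: [-3.141, -0.001, -0.261]
ft_force: [0.3, 2.9, -2.2]
opening: 0.145
grip_force: 30.0
```

Emit:
move_arm([
  [[0.065, 0.242, 0], 0, -1],
  [[0.13, 0.483, 0], 0, -1],
  [[0.13, 0.483, 0], 0, -1],
  [[0, 0, 0], 0, -1],
])

```text
t: 5.95
eef_pos: [511.4, 152.5, 318.8]
tcp_rot: [-3.142, -0.0, -0.26]
ft_force: [2.6, 0.4, -2.7]
opening: 0.145
grip_force: 30.0
```

Emit:
move_arm([
  [[0.13, 0.483, 0], 0, -1],
  [[0.13, 0.483, 0], 0, -1],
  [[0.13, 0.483, 0], 0, -1],
  [[0.13, 0.483, 0], 0, -1],
  [[0.13, 0.483, 0], 0, -1],
  [[0.13, 0.483, 0], 0, -1],
  [[0, 0, 0], 0, -1],
  [[0, 0, 0], 0, -1],
])

```text
t: 6.62
eef_pos: [534.6, 238.8, 318.9]
tcp_rot: [-3.141, -0.001, -0.26]
ft_force: [3.5, 0.3, -3.1]
opening: 0.144
grip_force: 30.0
```

Emit:
move_arm([
  [[0.025, 0.08, 0], 0, -1],
  [[0.018, 0.064, 0], 0, -1],
  [[0.009, 0.032, 0], 0, -1],
  [[0, 0, 0], 0, -1],
])

```text
t: 6.95
eef_pos: [535.9, 242.9, 319.0]
tcp_rot: [3.141, 0.0, -0.262]
ft_force: [1.1, 0.7, -2.4]
opening: 0.143
grip_force: 30.0
```

Emit:
move_arm([
  [[0.009, 0.032, 0], 0, -1],
  [[0, 0, 0], 0, -1],
  [[0, 0, 0], 0, -1],
])

```text
t: 7.2
eef_pos: [536.2, 243.8, 319.0]
tcp_rot: [3.141, 0.0, -0.261]
ft_force: [0.7, -2.4, -3.1]
opening: 0.146
grip_force: 30.0
```

Emit:
move_arm([
  [[0.009, 0.032, 0], 0, -1],
  [[0, 0, 0], 0, -1],
  [[0, 0, 0], 0, -1],
])

```text
t: 7.45
eef_pos: [536.4, 244.5, 318.8]
tcp_rot: [3.14, 0.001, -0.261]
ft_force: [-1.8, -5.7, -2.8]
opening: 0.14
grip_force: 30.0
```

Emit:
move_arm([
  [[0, 0, -0.2], 0, -1],
  [[0, 0, -0.2], 0, -1],
  [[0, 0, -0.06], 0, -1],
  [[0, 0, 0], 0, -1],
  [[0, 0, 0], 0, -1],
])

```text
t: 7.87
eef_pos: [536.4, 244.5, 305.0]
tcp_rot: [3.14, 0.001, -0.261]
ft_force: [-0.5, -5.9, -2.7]
opening: 0.147
grip_force: 30.0
```

Emit:
move_arm([
  [[0, 0, 0], 0, 0],
  [[0, 0, 0], 0, 0],
  [[0, 0, 0], 0, 0],
  [[0, 0, 0], 0, 0],
  [[0, 0, 0], 0, 0],
  [[0, 0, 0.5], 0, 0],
  [[0, 0, 1], 0, 0],
  [[0, 0, 1], 0, 0],
  [[0, -0.5, 0.8], 0.5, 0],
  [[-0.2, -1, 0], 1, 0],
  [[-0.2, -1, 0], 1, 0],
  [[-0.2, -1, 0], 1, 0],
  [[-0.2, -1, 0], 1, 0],
  [[-0.5, 0, 0], 1, 0],
  [[-0.5, 0, 0], 1, 0],
  [[-0.5, 0, 0], 1, 0],
  [[0, 0, 0], 0, 0],
  [[0, 0, 0], 0, 0],
])

```text
t: 9.37
eef_pos: [467.5, 110.0, 404.6]
tcp_rot: [3.141, -0.001, 0.337]
ft_force: [0.5, -0.1, -0.7]
opening: 0.502
grip_force: 0.0
```

```bash
python3 - <<'E'
from h import *
p=read_camera("wrist");T=read_camera("top");S=read_camera("side")
for l,c in(("W",p),("T",T),("S",S)):
    for n in ("score_tent","tent_ridge","lid_knob"): print(l,n,[(np.round(q["at"],1),round(q["confidence"],2),np.round(at_z(c,q["at"],74 if n!="lid_knob" else 136),1)) for q in search_frame(n,c)[:2]])
t=cv2.resize(T["image"][210:310,75:235],None,fx=2.5,fy=2.5,interpolation=cv2.INTER_CUBIC)
s=cv2.resize(S["image"][220:384,180:360],None,fx=2.2,fy=2.2,interpolation=cv2.INTER_CUBIC)[:,:390]
o=np.zeros((600,800,3),np.uint8); o[:t.shape[0],:t.shape[1]]=t; o[:s.shape[0],405:405+s.shape[1]]=s
save({"image":o},"c1.png"); save(p,"w1.png")
E
```

```text
W score_tent [(array([257.5, 137.8]), 0.91, array([512.9, 120.1,  74. ]))]
W tent_ridge [(array([258.6, 135. ]), 0.86, array([515.9, 120. ,  74. ]))]
W lid_knob [(array([131.1,  71.2]), 0.83, array([533.5, 230.5, 136. ]))]
T score_tent [(array([182.7, 251.4]), 0.96, array([524.9, 118.4,  74. ]))]
T tent_ridge [(array([181.7, 252. ]), 0.62, array([523.7, 120.5,  74. ]))]
T lid_knob [(array([116. , 245.2]), 0.95, array([541.8, 238.1, 136. ]))]
S score_tent [(array([296.2, 289.7]), 0.76, array([493.8, 127.5,  74. ])), (array([246.8, 337.4]), 0.67, array([539. , 235.9,  74. ]))]
S tent_ridge [(array([292.6, 289.8]), 0.64, array([499.4, 130.1,  74. ])), (array([150.6, 255.1]), 0.39, array([759.7, 168.2,  74. ]))]
S lid_knob [(array([247. , 339.6]), 0.98, array([528.2, 257.7, 136. ]))]
```

View pics/w1.png

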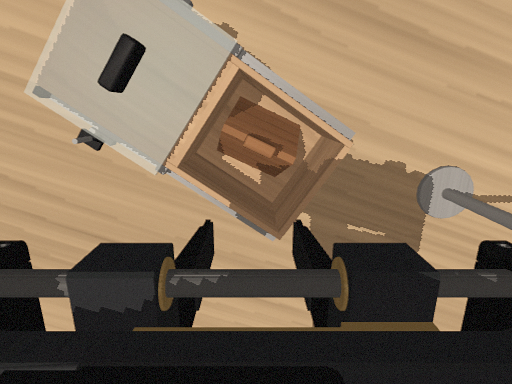

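View pics/c1.png

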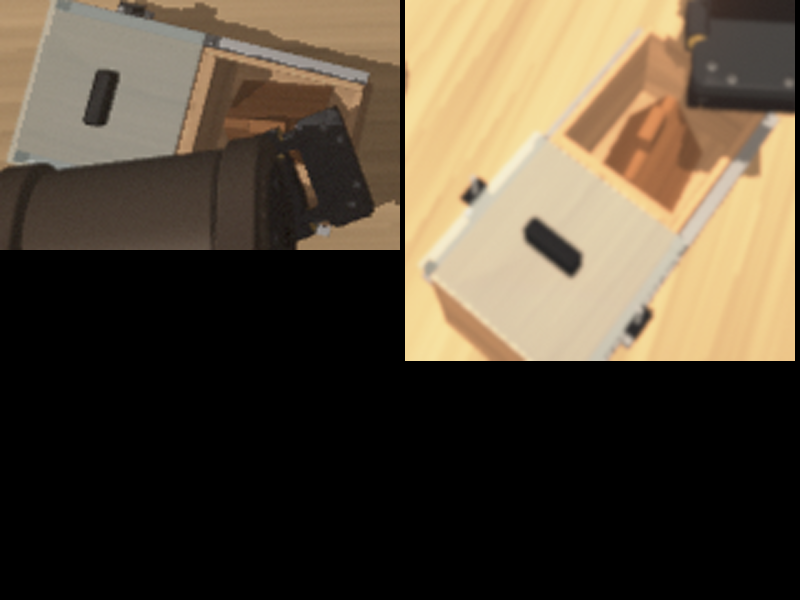

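The lid is home. In the wrist view the scorer's ridge runs from (222,128) to (296,160), with the tab in the middle. I'll zoom in on it.

```bash
python3 - <<'E'
import cv2
a=cv2.imread("pics/w1.png")[80:200,200:340];cv2.imwrite("pics/w1z.png",cv2.resize(a,None,fx=5,fy=5,interpolation=cv2.INTER_CUBIC))
E
```

```text
(no output)
```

View pics/w1z.png

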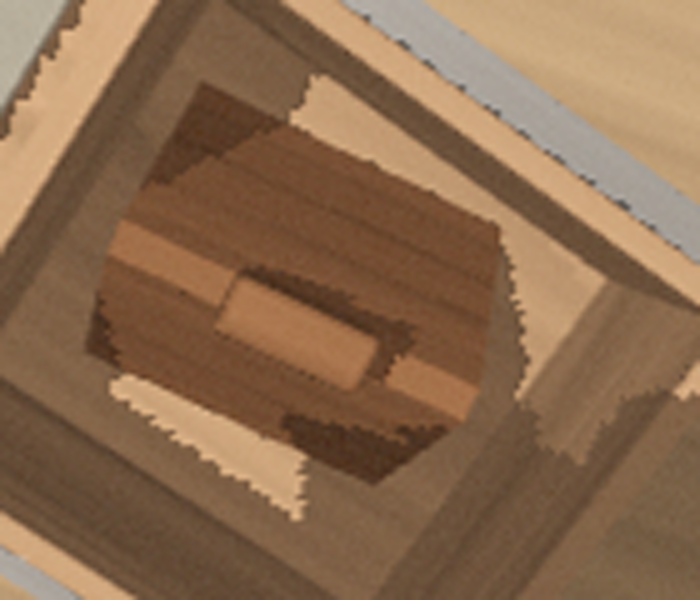

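```bash
python3 - <<'E'
from h import *
p=read_camera("wrist")
f=lambda c:np.array(c)/5.-.4+np.array([200,80])
tab=np.array([at_z(p,f(c),100) for c in((240,278),(380,342),(357,388),(217,325))]);print(np.round(tab,1))
c=tab.mean(0);a=(tab[0]+tab[3]-tab[1]-tab[2])/2;print("tab c",c,"len",np.linalg.norm(a),"wid",np.linalg.norm(tab[0]-tab[3]),"yaw",np.arctan2(-a[0],a[1]))
for z in(72,76):
    e=np.array([at_z(p,f(q),z) for q in((113,240),(475,400))]);d=e[0]-e[1];print(z,"ridge mid",e.mean(0),"len",np.linalg.norm(d),"yaw",np.arctan2(-d[0],d[1]))
print(env.state()["eef_pos"],env.state()["tcp_rot"])
E
```

```text
[[514.1 130.6 100. ]
 [511.6 102.3 100. ]
 [502.1 103.3 100. ]
 [504.5 131.8 100. ]]
tab c [508.08763314 117.00701842 100.        ] len 28.547905047841972 wid 9.60016277305621 yaw -0.08477252566740291
72 ridge mid [507.29126973 116.62659673  72.        ] len 80.52857059541134 yaw -0.07448427134687674
76 ridge mid [507.69213716 116.84913167  76.        ] len 79.4945181943417 yaw -0.07448427134687702
[467.56625785 109.91982762 404.10832276] [3.14153072e+00 1.33115836e-04 3.38658748e-01]
```

Emit:
move_arm([
  [[0.1, 0, 0], 1, 0],
  [[0.1, 0, 0], 1, 0],
  [[0.1, 0, 0], 1, 0],
  [[0.1, 0, 0], 1, 0],
  [[0.1, 0, 0], 1, 0],
  [[0.1, 0, 0], 1, 0],
  [[0.1, 0, 0], 1, 0],
  [[0.1, 0.1, 0], 1, 0],
  [[0.1, 0.1, 0], 1, 0],
  [[0.1, 0.035, 0], 1, 0],
  [[0.1, 0, 0], 1, 0],
  [[0.1, 0, 0], 1, 0],
  [[0.1, 0, 0], 1, 0],
  [[0.05, 0, 0], 1, 0],
  [[0, 0, 0], 0.43, 0],
  [[0, 0, -0.8], 0, 0],
  [[0, 0, -0.8], 0, 0],
  [[0, 0, 0], 0, 0],
  [[0, 0, 0], 0, 0],
])

```text
t: 11.6
eef_pos: [508.1, 117.0, 355.8]
tcp_rot: [-3.14, 0.0, 1.493]
ft_force: [0.1, 0.4, -0.1]
opening: 0.502
grip_force: 0.0
```

Emit:
move_arm([
  [[0, 0, -0.7], 0, 0],
  [[0, 0, -0.7], 0, 0],
  [[0, 0, -0.6], 0, 0],
  [[0, 0, -0.5], 0, 0],
  [[0, 0, -0.43], 0, 0],
  [[0, 0, 0], 0, 0],
  [[0, 0, 0], 0, -0.6],
  [[0, 0, 0], 0, -1],
  [[0, 0, 0], 0, -1],
  [[0, 0, 0], 0, -1],
  [[0, 0, 0], 0, -1],
  [[0, 0, 0], 0, -1],
  [[0, 0, 0], 0, -1],
  [[0, 0, 0], 0, -1],
  [[0, 0, 0], 0, -1],
])

```text
t: 12.85
eef_pos: [508.1, 117.0, 268.5]
tcp_rot: [3.141, -0.0, 1.493]
ft_force: [-0.1, -0.7, 5.0]
opening: 0.124
grip_force: 30.0
```

Emit:
move_arm([
  [[0, 0, 0.3], 0, -1],
  [[0, 0, 0.7], 0, -1],
  [[0, 0, 0.9], 0, -1],
  [[0, 0, 0.9], 0, -1],
  [[0, 0, 0.9], 0, -1],
  [[0, 0, 0.9], 0, -1],
  [[0, 0, 0.6], 0, -1],
  [[0, 0, 0.5], 0, -1],
  [[0, 0, 0], 0, -1],
  [[0, 0, 0], 0, -1],
])

```text
t: 13.68
eef_pos: [507.7, 116.9, 439.6]
tcp_rot: [3.141, -0.0, 1.493]
ft_force: [-0.7, -1.0, -1.1]
opening: 0.124
grip_force: 30.0
```

Emit:
move_arm([
  [[0.13, -0.4, 0], 0, -1],
  [[0.13, -0.8, 0], 0.5, -1],
  [[0.13, -0.9, 0], 0.5, -1],
  [[0.13, -0.9, 0], 0.5, -1],
  [[0.13, -0.9, 0], 0.5, -1],
  [[0.13, -0.9, 0], 0.5, -1],
  [[0.13, -0.9, 0], 0.5, -1],
  [[0.13, -0.9, 0], 0.5, -1],
  [[0.13, -0.9, 0], 0.5, -1],
  [[0.13, -0.9, 0], 0.5, -1],
  [[0.13, -0.9, 0], 0.56, -1],
  [[0.13, -0.9, 0], 0, -1],
  [[0, -0.9, 0], 0, -1],
  [[0, -0.5, 0], 0, -1],
  [[0, -0.35, 0], 0, -1],
  [[0, 0, 0], 0, -1],
  [[0, 0, 0], 0, -1],
])

```text
t: 15.1
eef_pos: [554.7, -241.4, 438.7]
tcp_rot: [-3.141, -0.001, 1.897]
ft_force: [0.1, 1.0, -0.6]
opening: 0.123
grip_force: 30.0
```

```bash
python3 - <<'E'
from h import *
S=read_camera("side");W=read_camera("wrist")
a=cv2.resize(S["image"][50:230,230:430],None,fx=2,fy=2,interpolation=cv2.INTER_CUBIC)
o=np.zeros((384,800,3),np.uint8);o[:360,:400]=a;o[:300,400:]=cv2.resize(W["image"],(400,300),interpolation=cv2.INTER_AREA);save({"image":o},"c2.png")
c=np.array([555,-241.5,130]);d=np.array([-.321,.947,0])
print("bar",proj(S,[c-110*d,c,c+110*d]),proj(W,[c-110*d,c,c+110*d]))
for n in("score_tent","tent_ridge"):print(n,[(q["at"],q["confidence"]) for P in(S,W) for q in search_frame(n,P)[:1]])
print("pred ridge",proj(S,[(554.7,-241.4,244)]))
E
```

```text
bar [[327.79845849  86.24020645]
 [329.32560263 119.32313651]
 [331.09489873 157.65186925]] [[253.32385951 287.28023422]
 [253.42673477 188.2488883 ]
 [253.5520019   67.66234936]]
score_tent [([332.6, 88.7], 0.66), ([253.0, 200.7], 0.55)]
tent_ridge [([327.9, 90.0], 0.76), ([253.6, 200.4], 0.61)]
pred ridge [[337.60440059  75.53562042]]
```

View pics/c2.png

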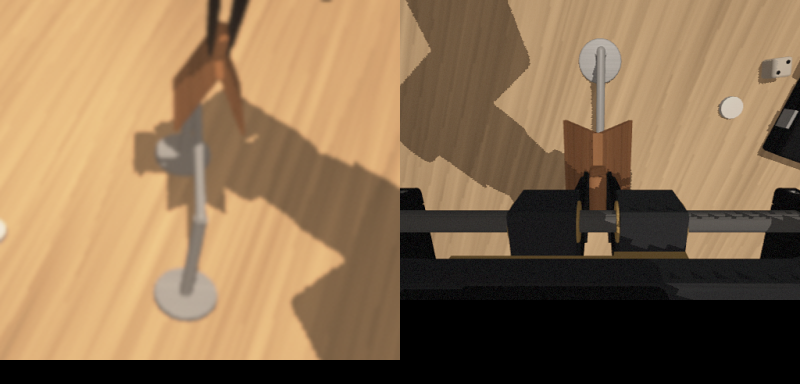

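The wrist view shows the bar at column 600 in line with the ridge, so the scorer is centred. I'll lower it.

Emit:
move_arm([
  [[0, 0, -0.4], 0, -1],
  [[0, 0, -0.6], 0, -1],
  [[0, 0, -0.6], 0, -1],
  [[0, 0, -0.6], 0, -1],
  [[0, 0, -0.5], 0, -1],
  [[0, 0, -0.4], 0, -1],
  [[0, 0, 0], 0, -1],
  [[0, 0, 0], 0, -1],
])

```text
t: 16.07
eef_pos: [555.0, -241.2, 346.3]
tcp_rot: [-3.141, -0.0, 1.898]
ft_force: [-0.2, -0.7, -1.2]
opening: 0.124
grip_force: 30.0
```

Emit:
move_arm([
  [[0, 0, -0.15], 0, -1],
  [[0, 0, -0.07], 0, -1],
  [[0, 0, 0], 0, -1],
  [[0, 0, 0], 0, -1],
])

```text
t: 16.4
eef_pos: [555.3, -241.4, 340.5]
tcp_rot: [3.139, 0.002, 1.898]
ft_force: [4.7, 2.3, -0.2]
opening: 0.122
grip_force: 30.0
```

Emit:
move_arm([
  [[0.05, 0.017, 0], 0, -1],
  [[0, 0, 0], 0, -1],
  [[0.02, 0.007, -0.05], 0, -1],
  [[0, 0, 0], 0, -1],
])

```text
t: 16.73
eef_pos: [557.0, -240.8, 338.1]
tcp_rot: [3.141, 0.0, 1.898]
ft_force: [2.1, 0.8, 0.6]
opening: 0.122
grip_force: 30.0
```

Emit:
move_arm([
  [[0, 0, -0.04], 0, -1],
  [[0, 0, 0], 0, -1],
  [[0, 0, 0], 0, -1],
])

```text
t: 16.98
eef_pos: [557.1, -240.8, 337.2]
tcp_rot: [3.141, 0.001, 1.898]
ft_force: [4.6, 1.8, 1.9]
opening: 0.125
grip_force: 30.0
```

Emit:
move_arm([
  [[0.025, 0.008, -0.02], 0, -1],
  [[0, 0, 0], 0, -1],
  [[0, 0, 0], 0, -1],
])

```text
t: 17.23
eef_pos: [557.7, -240.6, 336.5]
tcp_rot: [3.141, 0.0, 1.898]
ft_force: [0.9, 0.4, 3.7]
opening: 0.123
grip_force: 30.0
```

Emit:
move_arm([
  [[0, 0, 0], 0, -0.6],
  [[0, 0, 0], 0, -0.4],
  [[0, 0, 0], 0, -0.2],
  [[0, 0, 0], 0, 0],
  [[0, 0, 0], 0, 0],
  [[0, 0, 0], 0, 0],
  [[0, 0, 0.3], 0, 0],
  [[0, 0, 0.6], 0, 0],
  [[0, 0, 0.9], 0, 0],
  [[0, 0, 0.9], 0, 0],
  [[0, 0, 0.9], 0, 0],
  [[-0.8, 0, 0], 0, 0],
  [[-0.8, 0, 0], 0, 0],
  [[-0.8, 0, 0], 0, 0],
  [[-0.8, 0, 0], 0, 0],
  [[0, 0, 0], 0, 0],
  [[0, 0, 0], 0, 0],
])

```text
t: 18.65
eef_pos: [461.0, -240.6, 445.5]
tcp_rot: [3.141, 0.001, 1.897]
ft_force: [1.4, 0.1, 0.3]
opening: 0.503
grip_force: 0.0
```

```bash
python3 - <<'E'
from h import *
S=read_camera("side");T=read_camera("top")
o=np.zeros((600,800,3),np.uint8);o[:384,:400]=S["image"][:,56:456];o[:384,400:]=T["image"][:,50:450]
o[384:600,:400]=cv2.resize(S["image"][70:190,240:440],None,fx=2,fy=2,interpolation=cv2.INTER_CUBIC)[:216,:400]
save({"image":o},"c3.png")
E
```

```text
(no output)
```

View pics/c3.png

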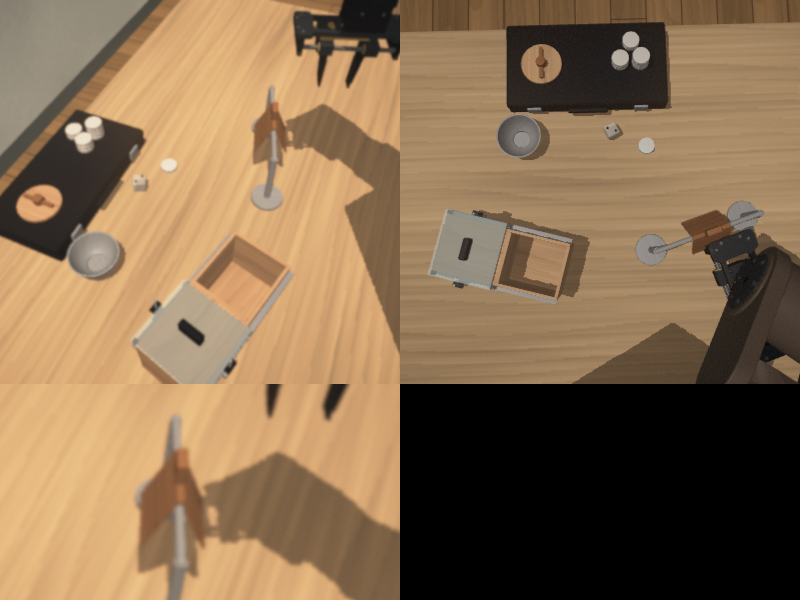

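The picture shows the scorer hanging astride the bar near its middle, at about (713,229) on the right. The lid is down at the far end, and the bowl, cube and checker haven't moved. I'll let it settle, then hand in.

Emit:
move_arm([
  [[0, 0, 0], 0, 0],
  [[0, 0, 0], 0, 0],
  [[0, 0, 0], 0, 0],
  [[0, 0, 0], 0, 0],
  [[0, 0, 0], 0, 0],
  [[0, 0, 0], 0, 0],
  [[0, 0, 0], 0, 0],
  [[0, 0, 0], 0, 0],
  [[0, 0, 0], 0, 0],
  [[0, 0, 0], 0, 0],
  [[0, 0, 0], 0, 0],
  [[0, 0, 0], 0, 0],
])

```text
t: 19.75
eef_pos: [461.7, -240.6, 444.4]
tcp_rot: [3.141, -0.0, 1.898]
ft_force: [-0.5, -0.0, 0.4]
opening: 0.501
grip_force: 0.0
```

```bash
python3 -c "
from h import *
S=read_camera('side')
print([(n,search_frame(n,S)[:1]) for n in('score_tent','lid_knob')]); print(env.job_done())"
```

```text
[('score_tent', [{'at': [328.2, 125.7], 'confidence': 0.93}]), ('lid_knob', [{'at': [245.1, 339.8], 'confidence': 0.74}])]
the job is handed in; nothing more can be done
None
```

The job is handed in at about 20 s on the robot's clock: the lid is slid to the far end and let down, and the scorer hangs astride the rail bar near its middle; the bowl, cube and checker were not touched.

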